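Pin the trolley wheel: linchpin in, ring locked

ROBOT

A 7-joint arm with a two-finger parallel gripper is mounted at the origin on a cart in front of the work surface, level with it; the furniture and walls round the work are solid. World frame = base frame: x ahead of the robot, y to its left, z up, the work surface at z = 0. Lengths are in m, angles in rad, forces in N, time in s.
With the tool pointing down it reaches from about 0.425 to 0.95 m from the base axis. Payload 4.7 kg.
Tool frame: the origin (TCP) lies on the centre line of the jaws, within the pads' length; the fingertips stand tcp_to_tips ahead of it and the grasp point (between the pads) lies 3 mm ahead of it (tcp_to_tips is the distance from the TCP to the fingertips, in m); z points along the fingers, y is the direction in which the jaws open and shut (so a half turn about z gives the same grasp; the last joint's range is limited). The gripper opens to 87 mm and grips with 3 to 60 N. Pads are 19 mm wide; open, the fingers measure 117 mm over their backs; the gripper's body (75 mm by 190 mm) begins 51 mm behind the grasp point.
Start: joints at [-1.327, 0.469, -0.049, 1.532, 0.024, 1.141, -0.082], TCP at [0.182, 0.65, 0.245] pointing down, gripper open.
Joint ranges: [-2.59, 2.59], [-0.33, 1.99], [-1.39, 1.29], [0.1, 2.45], [-1.04, 4.18], [0.21, 1.99], [-2.66, 2.66]. Speed limits (rad/s): [2.57, 2.57, 3.14, 3.14, 3.14, 3.14, 3.14].

INTERFACE

Orientations are given as a rotation vector (axis times angle).
In Python, from rig import observe, get_image, hand_in, find_in, tcp_to_tips gives the robot as it stands.
- The arm moves only by the shell command python3 -m inch 'ROWS' [OPENING] [FORCE]. ROWS is JSON, a list of rows, each a list of 6 numbers: the shift along the tool's x, y, z in cm, then the turn, a rotation vector about the tool's x, y, z in degrees. A call has 1 to 5 rows; each row is the pose to reach, as a shift and turn from the pose commanded when the call began, along the tool's axes at that moment; what a row does not reach only later rows make up. A row lasts 1/12 s, in which the tool goes at most 41.7 mm and 7.16 degrees, less where a joint would pass 70% of its speed; a pose out of reach is approached as far as the arm can. A call with a gripper value outside its range is refused whole. OPENING is the opening, from -1 (shut) to 1 (fully open), set as the call begins (- or left out, the last holds). The fingers move at their own pace and stop on an object; FORCE is the grip in N (left out, the last holds). Time passes only in rows, so rows that repeat a pose let the fingers close. It gives the time, the measured TCP pose, the force and the opening at its end, in the units of the state.
- observe(): the state, without advancing time (a new reading comes with each control period).
- get_image(name): name is "scene" or "top" or "wrist"; returns a dict with "image" (384x512x3 uint8, red, green, blue), "mtx" (3x3 intrinsics, pixels), "R" (3x3) and "t" (3): a world point X has camera coordinates R X + t. Camera axes: x right, y down, z forward; pixel columns grow to the right and rows downward; lengths in m; the calibration is good to about 2 mm. The wrist camera is an equidistant fisheye: a pixel r from the principal point sees the ray r / f radians off the axis. A picture is of the moment at which its call begins. There is no depth.
- hand_in(): hands the job in, once; it reports no verdict.
Trained networks look in the newest picture that a camera, given by its name, has taken for a name from the list of things; names that differ only in an ending like _2 or _b are one class to them, and where a whole thing is asked for, a point or a joint stands for the part that bears it (a point fixed in the world has none). Each returns a list of dicts, best first, with "conf" (0 to 1); they miss things now and then, are a little off and sometimes report something else, mostly with a low value. They report only what shows in the picture. A call takes as long as a camera call. They do not tell look-alikes from the thing itself.
- find_in(camera, name): "bbox" ([left, top, right, bottom] as shares, 0 to 1, of the picture: columns of its width, rows of its height, round what is visible of it).
The state is a dict: "clock": time; "q": joint angles; "qd": joint speeds; "effort": joint torques, N m; "position": TCP position; "eef_rot": TCP orientation; "wrist_force": force on the tool from outside, world axes, zero at the start; "moment": the same for the moment, N m; "grip_width": finger opening in m.
Only numpy, scipy, OpenCV 4.12 (cv2) and the standard library are available. Lean on these libraries where they do the work, as an engineer would, in place of code of your own. Each camera call takes 0.05 s, during which the arm holds its last target. There are 200 camera calls.

TASK

Secure the wheel on the stub axle: lift the linchpin out of the wooden rack, feel it gently down into the cross-hole in the axle's end, the ring on the outer side, until its head sits fully home in the groove. Then press the ring's lever down so that the sprung ring swings over the axle end and snaps behind the pin's tip, and let go. The hole must be found by feel: do not force the pin or the ring, and leave the other things on the bench where they are.

Things in the scene. Friction and masses are not known exactly. Their poses are not given: they have to be found in the camera images.
- axle_unit: Fixed grey bracket with a black-tyred wheel (96 mm) on a level steel stub axle. Origin on the bench (z 0) straight below the nominal cross-hole; -x points outward along the axle to its free end, +x to the wheel (face at +56 mm) and bracket (to +155 mm), z up; 110 mm wide. Keep the pin's pressure on it below 40 N.
- axle_mark (a point): Nominal cross-hole at the groove floor, 107 mm above the bench, axes as axle_unit. The real hole (vertical, through, 11.5 mm wide) is centred across the groove but, as the axle has end play, lies anywhere from 11 mm inward (x +11) to 11 mm outward (x -11) of this point; no reading tells where. The axle is stiff in its play and stays put.
- axle_top (a point): Point above the axle on the level of the groove floor, 6 mm outward (-x) of axle_mark, axes as axle_unit. The axle end is a square bar 22 mm wide (y), 24 mm deep; along its top the groove, 16 mm wide between lips 3 mm high, runs from 32 mm inward of the hole to the free end, 18 mm outward of the hole. So probing from inward to outward finds the hole before the end.
- pin_grip (a point): Middle of the linchpin's head, a dark steel block 20 (x) by 16 (y) by 28 mm (z); z is up the pin, -x the side on which the ring stands open (turn this side outward on the axle). Grip it across y, fingertips at most 11 mm below this point: the ring's pivots (to 22 mm either side in y) lie below that. Home: this point is 135 mm above the bench.
- pin_tip (a point): Lowest point of the linchpin, 63 mm below pin_grip: end of the 10 mm shank, flat with a 1.5 mm chamfer, axes as pin_grip. The head's underside (shoulder) is 35 mm above it, 14 mm wide (y) by 18 (x), so it enters the groove only with the pin's x axis along the axle's. At the start the pin stands upright in the rack's middle hole.
- ring (a joint): Ring angle about its hinge (16 mm below pin_grip, axis y): 0 open, 60 degrees out on the pin's -x side, held so by a weak spring; 1.05 hanging along the pin, bar under the tip; above 1.12 snapped behind the tip, locked, stays by itself; 1.33 hard stop. Wire ring 40 mm wide, bar 48 mm from the hinge; it stretches (stiffly, 4 mm at most) to pass the tip, else springs open again.
- lever_bar (a point): Middle of the ring's lever bar, 9 mm thick, 32 mm long (y), on two arms outside the ring. From pin_grip: open 41 mm outward (-x), 20 mm up; locked about 47 mm outward, 40 mm down; at the hard stop 43 mm outward, 47 mm down. Pressing straight down on it some 46 mm outward of pin_grip shuts the ring: 1 to 4 N, rising to 5 to 8 N as the bar rides over the tip, then a drop as it snaps. Over 10 N here pries the pin too hard.
- pin_rack: Fixed wooden pin rack: foot 70 x 140 x 12 mm with an upright strip 24 mm (x) by 116 mm (y) whose top is 58 mm above the bench, with three 11.5 mm holes 38 mm apart along y, the pin in the middle one, the others empty. Origin at the middle of the underside.
- plug_wedge: Dark steel plug wedge, 36 x 90 x 20 mm (origin at the middle of its underside); a bystander to leave alone
- stone_offcut: Small rough stone offcut, 32 x 48 x 23 mm (origin at the middle of its underside); a bystander to leave alone
- wooden_wedge: Wooden wedge, 28 x 89 x 22 mm (origin at the middle of its underside); a bystander to leave alone
- bench_brush: Hand brush with wooden back, 106 x 224 x 35 mm (origin at the middle of its underside); a bystander to leave alone
Mind the look-alikes: they are no part of the job. What is meant by the axle_unit is not red, and is the larger of those in its own colour.

How it is judged:
On the way:
1. the pin is fully home in the axle's cross-hole (head within 2.5 mm of the groove floor, upright) while its ring is still open (x of pin_grip in the frame of axle_unit between -0.016 and 0.016 m and y of pin_grip in the frame of axle_unit between -0.004 and 0.004 m and z of pin_grip in the frame of axle_unit below 0.1375 m and angle between pin_grip's own z axis and vertical below 0.1 rad and value of joint ring below 0.9 rad), for 0.2 s.
At the end, for the whole second after the job is handed in: The linchpin stands upright in the axle's cross-hole, its head within 2.5 mm of the groove floor, with its ring at rest snapped behind the pin's tip (ring angle above 1.1 rad), and nothing is held (x of pin_grip in the frame of axle_unit between -0.016 and 0.016 m and y of pin_grip in the frame of axle_unit between -0.004 and 0.004 m and z of pin_grip in the frame of axle_unit below 0.1375 m and angle between pin_grip's own z axis and vertical below 0.1 rad and value of joint ring above 1.1 rad and velocity of joint ring between -0.3 and 0.3 rad/s); the robot touches nothing.
It fails at once if the linchpin is forced: pressed against the axle unit with more than 40 N (contact force between linchpin and axle_unit above 40 N).
It fails at once if a bystander is moved by more than 25 mm (distance of any of plug_wedge, stone_offcut, wooden_wedge, bench_brush from where it was at the start of the episode above 0.025 m).
It also fails if it takes over 64 s, if anything falls off the work surface, if the arm or the gripper's body presses on something with over 40 N, if the wrist force passes 120 N, or if a joint passes its speed limit or range.

## Working session

There is one attempt and no reset: what is moved stays moved. The work goes in short steps, Python scripts to look and compute and a shell command to move; the robot and the scene stay as the last step left them, time stands still between calls to the robot, and variables do not carry over. Pictures are saved under pics/ and viewed, on a budget of 10 in all, crops included, one or two more only if the job needs it, and the job is handed in when it is done.

```bash
ls; mkdir -p pics; python3 - <<'E'
from rig import *
import cv2,numpy as np
print(observe(), tcp_to_tips)
ims=[]
for c in("scene","top"):
    g=get_image(c);print(c,g["mtx"].round(1).tolist(),g["R"].round(3).tolist(),g["t"].round(3).tolist())
    cv2.imwrite(f"pics/{c}0.png",g["image"][:,:,::-1])
    for n in("axle_unit","pin_grip","pin_rack","lever_bar","ring"):
        for d in find_in(c,n)[:4]: print(c,n,(np.array(d["bbox"])*[512,384,512,384]).round(),round(d["conf"],2))
E
```

```text
pics
{'clock': 0.0, 'q': array([-1.32689924,  0.46948516, -0.04859551,  1.53373259,  0.02407554,
        1.14102111, -0.08229416]), 'qd': array([-1.70265633e-03, -3.35316736e-04,  9.06176794e-04,  1.11157833e-05,
       -5.31763406e-04,  9.16201099e-04,  2.96943396e-04]), 'effort': array([ 4.43728677e-04, -5.07965040e+01, -8.06495897e-02, -2.36153501e+01,
       -6.14680932e-02,  3.76233249e-02,  1.44999531e-04]), 'position': array([0.18168881, 0.64948038, 0.24345357]), 'eef_rot': array([-0.42710584, -3.11219538,  0.00321874]), 'wrist_force': array([-0.14534389,  0.2482739 ,  0.31276608]), 'moment': array([-0.03682343,  0.0363329 ,  0.01230176]), 'grip_width': 0.08700738667167024} 0.022
scene [[440.8, 0.0, 252.2], [0.0, 440.8, 190.2], [0.0, 0.0, 1.0]] [[-0.688, -0.725, 0.018], [-0.35, 0.31, -0.884], [0.635, -0.615, -0.467]] [0.31, 0.254, 0.885]
scene axle_unit [ 95. 218. 133. 267.] 0.84
scene axle_unit [150. 175. 192. 238.] 0.67
scene axle_unit [318. 165. 357. 209.] 0.67
scene pin_grip [265. 165. 286. 183.] 0.56
scene pin_rack [246. 172. 289. 203.] 0.67
scene lever_bar [266. 163. 286. 185.] 0.47
scene ring [266. 164. 288. 182.] 0.65
top [[375.6, 0.0, 251.8], [0.0, 375.6, 200.0], [0.0, 0.0, 1.0]] [[-0.004, -1.0, 0.006], [-0.992, 0.004, -0.124], [0.124, -0.007, -0.992]] [-0.05, 0.494, 1.076]
top axle_unit [111. 155. 139. 191.] 0.95
top axle_unit [310. 216. 348. 260.] 0.92
top axle_unit [162. 133. 209. 185.] 0.63
top pin_grip [284. 175. 302. 193.] 0.55
top pin_rack [266. 167. 317. 195.] 0.57
top lever_bar [287. 183. 302. 194.] 0.41
top ring [285. 179. 300. 193.] 0.48
```

```bash
python3 - <<'E'
import cv2,numpy as np
a=cv2.imread("pics/scene0.png");b=cv2.imread("pics/top0.png")
a=cv2.resize(a[150:290,80:380],(800,373));b=cv2.resize(b[110:270,90:370][0:80*2],(400,227))
c=np.zeros((600,800,3),np.uint8);c[:373]=a;c[373:]=cv2.resize(b,(800,227)) if 0 else 0
c[373:600,:400]=b;c[373:600,400:703]=cv2.resize(cv2.imread("pics/top0.png"),(303,227));cv2.imwrite("pics/v1.png",c)
E
```

```text
(no output)
```

View pics/v1.png

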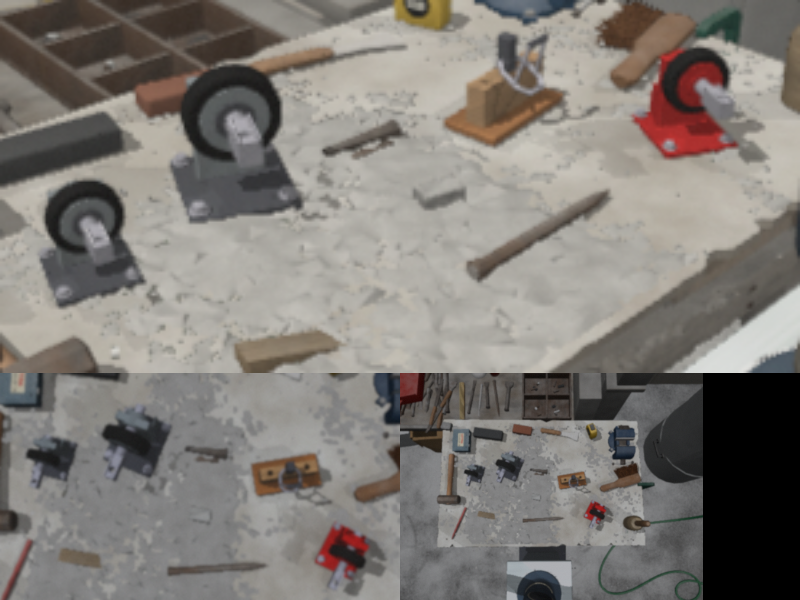

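Three axle units: red (scene 337,187), small grey (114,242), large grey (171,206; top 186,159). The large grey one fits (not red, larger of the greys). Enlarged crops to confirm and measure.

```bash
python3 - <<'E'
import cv2,numpy as np
a=cv2.imread("pics/scene0.png");b=cv2.imread("pics/top0.png")
f=lambda i,x,y:cv2.resize(i[y:y+60,x:x+80],(400,300),interpolation=cv2.INTER_CUBIC)
c=np.vstack([np.hstack([f(a,135,175),f(a,235,150)]),np.hstack([f(b,145,132),f(b,255,150)])])
cv2.imwrite("pics/v2.png",c)
E
```

```text
(no output)
```

View pics/v2.png

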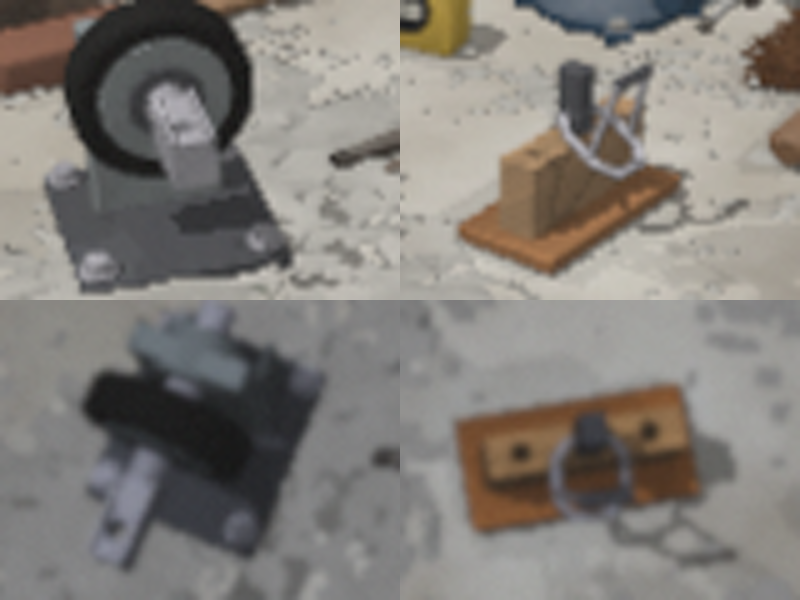

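Confirmed: large grey unit; its axle points toward the robot and slightly to +y, hole visible at top px (168,176). Pin in rack at top px (293,176), ring open towards the robot.

```bash
cat > h.py <<'E'
import numpy as np,cv2
from rig import *
from scipy.spatial.transform import Rotation as Ro
def ray(g,u,v,fish=False):
    K=g["mtx"];d=np.array([(u-K[0,2])/K[0,0],(v-K[1,2])/K[1,1],1.])
    if fish:
        r=np.hypot(d[0],d[1]);d=np.array([d[0]/r*np.sin(r),d[1]/r*np.sin(r),np.cos(r)]) if r>1e-9 else d
    R=g["R"];return -R.T@g["t"],R.T@d
def onz(g,u,v,z,fish=False):
    o,d=ray(g,u,v,fish);return o+d*(z-o[2])/d[2]
def proj(g,X,fish=False):
    c=g["R"]@np.asarray(X,float)+g["t"];K=g["mtx"]
    if fish:
        r=np.hypot(c[0],c[1]);th=np.arctan2(r,c[2]);p=c[:2]/max(r,1e-9)*th
    else:p=c[:2]/c[2]
    return np.array([K[0,0]*p[0]+K[0,2],K[1,1]*p[1]+K[1,2]])
def goto(X,yaw_y):
    """row (cm,deg) for tool-down pose at X with jaw(y) axis along yaw angle (rad)"""
    s=observe();R0=Ro.from_rotvec(s["eef_rot"]).as_matrix()
    best=None
    for k in(0,np.pi):
        y=np.array([np.cos(yaw_y+k),np.sin(yaw_y+k),0]);z=np.array([0,0,-1.]);R=np.c_[np.cross(y,z),y,z]
        rv=Ro.from_matrix(R0.T@R).as_rotvec(degrees=True)
        if best is None or np.linalg.norm(rv)<np.linalg.norm(best):best=rv
    return np.r_[(R0.T@(np.asarray(X)-s["position"]))*100,best].round(2)
E
python3 - <<'E'
from h import *
g=get_image("top")
P=lambda n,u,v,z:print(n,onz(g,u,v,z).round(4))
P("end",167,184,.11);P("hole",168,176.4,.107);P("wheelexit",174.6,163,.11)
P("h1",279,180.4,.058);P("h2",304.6,176,.058);P("head",293,175.5,.135)
s=observe();print(Ro.from_rotvec(s["eef_rot"]).as_matrix().round(3))
w=get_image("wrist");print(w["mtx"],w["R"].round(3),(-w["R"].T@w["t"]).round(3))
E
```

```text
end [0.5288 0.1812 0.11  ]
hole [0.5506 0.1796 0.107 ]
wheelexit [0.5876 0.1616 0.11  ]
h1 [ 0.5472 -0.1307  0.058 ]
h2 [ 0.5599 -0.2051  0.058 ]
head [ 0.5467 -0.1624  0.135 ]
[[-0.963  0.269 -0.   ]
 [ 0.269  0.963  0.   ]
 [ 0.     0.    -1.   ]]
[[297.31863964   0.         254.35663351]
 [  0.         297.31863964 191.9486276 ]
 [  0.           0.           1.        ]] [[ 0.27   0.963  0.   ]
 [ 0.935 -0.262  0.24 ]
 [ 0.231 -0.065 -0.971]] [0.12  0.667 0.385]
```

```bash
python3 -m inch '[[-42.7,-34.8,0,0,0,-3],[-42.7,-34.8,0,0,0,-3],[-42.7,-34.8,0,0,0,-3],[-42.7,-34.8,0,0,0,-3],[-42.7,-34.8,0,0,0,-3]]'; python3 -c "
from h import *
print(goto([.5,.2,.25],np.radians(71.6)))"
```

```text
clock: 1.12
position: [0.3028, 0.4781, 0.2447]
eef_rot: [0.345, 3.122, 0.001]
wrist_force: [1.5, 0.2, -0.1]
grip_width: 0.0868
[-2.532e+01 -2.283e+01 -5.400e-01  3.000e-02  1.000e-02  5.780e+00]
```

```bash
python3 -m inch '[[-25.3,-22.8,-0.5,0,0,5.8],[-25.3,-22.8,-0.5,0,0,5.8],[-25.3,-22.8,-0.5,0,0,5.8],[-25.3,-22.8,-0.5,0,0,5.8],[-25.3,-22.8,-0.5,0,0,5.8]]';  python3 -c "
from h import *
print(goto([.5,.2,.25],np.radians(71.6)))"
```

```text
clock: 1.53
position: [0.4233, 0.3081, 0.2481]
eef_rot: [0.503, 3.101, 0.001]
wrist_force: [1.4, 0.6, 0.5]
grip_width: 0.0873
[-10.7   -7.83  -0.2    0.06   0.02  -0.02]
```

```bash
python3 -m inch '[[-13.6,-11,-0.4,0,0,0],[-13.6,-11,-0.4,0,0,0],[-13.6,-11,-0.4,0,0,0],[-13.6,-11,-0.4,0,0,0],[-13.6,-11,-0.4,0,0,0]]';  python3 - <<'E'
from h import *
print(goto([.5,.2,.25],np.radians(71.6)))
g=get_image("wrist");cv2.imwrite("pics/w1.png",cv2.resize(g["image"][:,:,::-1],(800,600),interpolation=cv2.INTER_CUBIC));np.savez("w1.npz",**g)
E
```

```text
clock: 1.95
position: [0.5204, 0.1546, 0.2524]
eef_rot: [0.519, 3.094, -0.004]
wrist_force: [0.6, -0.5, 0.6]
grip_width: 0.087
[ 3.41  3.63  0.22 -0.11  0.25 -0.66]
```

View pics/w1.png

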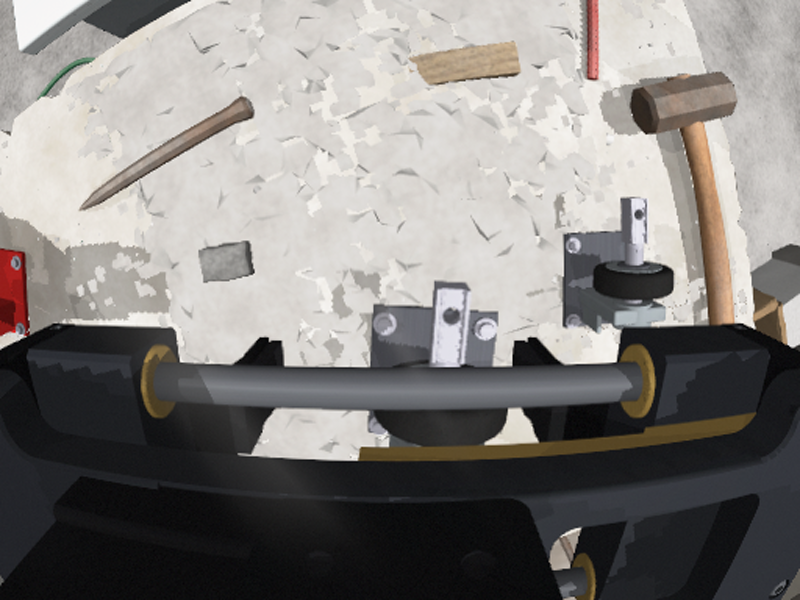

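Axle seen from above: its end corners at (435,284),(468,287), the hole at (451,317) in the 800-px picture; the axle runs nearly vertically.

```bash
python3 - <<'E'
from h import *
g=np.load("w1.npz");k=512/800
f=lambda u,v,z:onz(g,(u+.5)*k-.5,(v+.5)*k-.5,z,True)
a,b,c,d,h=f(435,284,.11),f(468,287,.11),f(430,362,.11),f(466,366,.11),f(451,317,.107)
print(a,b,c,d,h)
print("w",np.linalg.norm(b-a),np.linalg.norm(d-c)); m=(c+d)/2-(a+b)/2;print("yaw",np.degrees(np.arctan2(m[1],m[0])),np.linalg.norm((a+b)/2-h))
print(np.degrees(np.arctan2(*(c-a)[1::-1])),np.degrees(np.arctan2(*(d-b)[1::-1])))
print(goto([.5,-.16,.25],np.radians(99.7)),observe()["position"])
E
```

```text
[0.52438355 0.17705994 0.11      ] [0.53295741 0.19617213 0.11      ] [0.57291751 0.15803723 0.11      ] [0.58364711 0.17965404 0.11      ] [0.5490492  0.18017455 0.107     ]
w 0.020947246140111852 0.02413319167614969
yaw -19.70695077227394 0.021582054816855482
-21.40251278735929 -18.049067130752935
[ -8.44 -30.53   0.28  -0.11   0.16 -28.71] [0.51966811 0.15618689 0.25215536]
```

```bash
python3 -m inch '[[-8,-32,0.3,0,0,-28.7],[-8,-32,0.3,0,0,-28.7],[-8,-32,0.3,0,0,-28.7],[-8,-32,0.3,0,0,-28.7],[-8,-32,0.3,0,0,-28.7]]';  python3 -c "
from h import *
print(goto([.535,-.165,.25],np.radians(99.7)))"
```

```text
clock: 2.42
position: [0.5017, -0.0309, 0.25]
eef_rot: [-0.294, 3.127, 0.002]
wrist_force: [1.1, -0.3, -0.1]
grip_width: 0.0868
[ -0.77 -13.8   -0.02   0.08   0.04   1.05]
```

```bash
python3 -m inch '[[-0.8,-11.5,0,0,0,0],[-0.8,-11.5,0,0,0,0],[-0.8,-11.5,0,0,0,0],[-0.8,-11.5,0,0,0,0],[-0.8,-11.5,0,0,0,0]]';  python3 - <<'E'
from h import *
get_image("top");get_image("top")
g=get_image("wrist");cv2.imwrite("pics/w2.png",cv2.resize(g["image"][90:290,130:400,::-1],(800,593),interpolation=cv2.INTER_CUBIC));np.savez("w2.npz",**g)
print(goto([.535,-.165,.25],np.radians(99.7)),observe())
E
```

```text
clock: 2.83
position: [0.5305, -0.144, 0.2496]
eef_rot: [0.277, -3.129, -0.001]
wrist_force: [0.1, 0.6, 0.3]
grip_width: 0.0868
[-0.   -2.45 -0.04  0.08 -0.01  0.77] {'clock': 2.9833, 'q': array([-0.08381377,  0.26141007,  0.32606976,  1.84466384, -0.09697393,
        1.05153152,  2.03376968]), 'qd': array([-5.89783056e-03, -5.32782538e-03,  2.32618814e-03,  1.15827275e-03,
        5.12717306e-03, -4.82841639e-05,  2.58862903e-03]), 'effort': array([ 6.78670630e-01, -3.61292267e+01,  2.79923402e+00, -2.25287014e+01,
        1.01470356e-01,  4.55594331e-02, -5.21525901e-03]), 'position': array([ 0.53051208, -0.14092135,  0.24958837]), 'eef_rot': array([ 2.86649804e-01, -3.12815429e+00, -2.29257237e-03]), 'wrist_force': array([ 0.12545666, -0.04631239, -1.1465679 ]), 'moment': array([ 6.35687474e-02,  2.51707141e-05, -2.74037408e-03]), 'grip_width': 0.08704122294453157}
```

View pics/w2.png

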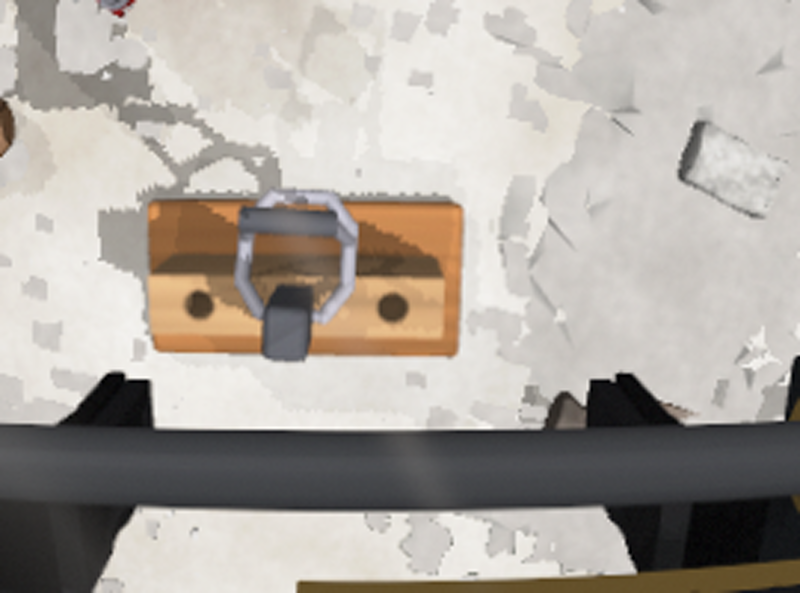

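Pin head top face centred near crop (286,338), empty holes (199,304) and (393,307), lever bar from (240,220) to (338,222), ring upward in the image (outward/robot side).

```bash
python3 - <<'E'
from h import *
g=np.load("w2.npz");k=270/800
f=lambda u,v,z:onz(g,(u+.5)*k-.5+130,(v+.5)*k-.5+90,z,True)
h1,h2=f(199,304,.058),f(393,307,.058);print(h1,h2,(h1+h2)/2,np.linalg.norm(h1-h2));d=h2-h1;print("y yaw",np.degrees(np.arctan2(d[1],d[0])))
for z in(.096,.1,.104):print(z,f(286,338,z))
l1,l2=f(240,220,.106),f(338,223,.106);d=l2-l1;print(l1,l2,np.linalg.norm(d),np.degrees(np.arctan2(d[1],d[0])))
a,b=f(265,318,.1),f(308,318,.1);print(np.linalg.norm(a-b));a,b=f(263,357,.1),f(307,360,.1);print(np.linalg.norm(a-b),np.degrees(np.arctan2(*(b-a)[1::-1])))
p=(h1+h2)/2;p[2]=.17
print(goto(p,np.radians(99)))
E
```

```text
[ 0.56076152 -0.20457471  0.058     ] [ 0.54821608 -0.12945483  0.058     ] [ 0.5544888  -0.16701477  0.058     ] 0.07616025066703803
y yaw 99.48121400066239
0.096 [ 0.5566587  -0.16683125  0.096     ]
0.1 [ 0.55544878 -0.16665833  0.1       ]
0.104 [ 0.55423885 -0.16648541  0.104     ]
[ 0.5167342  -0.18775252  0.106     ] [ 0.51208816 -0.1558968   0.106     ] 0.032192732380830084 98.29788274798084
0.014771491131590542
0.015320886095489424 96.54085265244888
[-1.89 -3.01  7.95  0.08 -0.01  1.47]
```

```bash
python3 -m inch '[[-2.1,-3.0,4,0,0,1.5],[-2.1,-3.0,7.9,0,0,1.5],[-2.1,-3.0,7.9,0,0,1.5],[-2.1,-3.0,7.9,0,0,1.5],[-2.1,-3.0,7.9,0,0,1.5]]';  python3 - <<'E'
from h import *
get_image("top")
g=get_image("wrist");cv2.imwrite("pics/w3.png",cv2.resize(g["image"][150:300,150:350,::-1],(800,600),interpolation=cv2.INTER_CUBIC));np.savez("w3.npz",**g)
print(goto([.5568,-.1665,.103],np.radians(98.8)),observe()["position"])
E
```

```text
clock: 3.4
position: [0.5567, -0.1677, 0.1713]
eef_rot: [0.244, -3.132, -0.001]
wrist_force: [0.7, -0.2, 0.4]
grip_width: 0.0868
[ 0.06  0.21  6.99 -0.03  0.19  0.06] [ 0.55751912 -0.16844531  0.17292396]
```

View pics/w3.png

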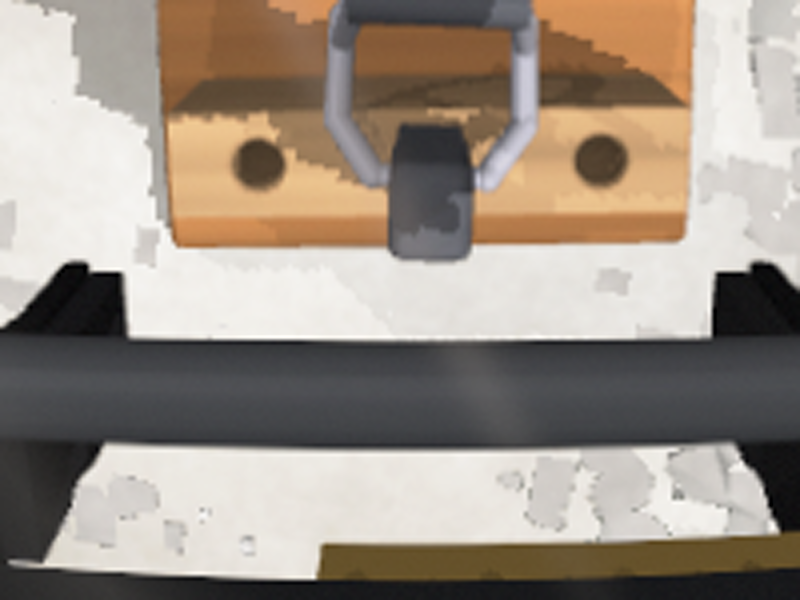

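Pin head at (430,220), midway of fingers at 420: 2 mm shift in +y, agreeing with the computed value. Descend.

```bash
python3 -m inch '[[0,0.2,2,0,0,0],[0,0.2,4,0,0,0],[0,0.2,5.5,0,0,0],[0,0.2,6.6,0,0,0],[0,0.2,7,0,0,0]]'; python3 -m inch '[[0,0,0,0,0,0],[0,0,0,0,0,0]]';python3 -c "
from h import *
print(goto([.5568,-.1665,.103],np.radians(98.8)))"
```

```text
clock: 3.92
position: [0.5561, -0.1667, 0.1008]
eef_rot: [-0.241, 3.132, 0.001]
wrist_force: [0.6, -0.5, 0.5]
grip_width: 0.0869
clock: 4.08
position: [0.5569, -0.1674, 0.1019]
eef_rot: [-0.24, 3.131, -0.001]
wrist_force: [-0.0, -0.2, -0.2]
grip_width: 0.0869
[-0.01  0.09 -0.11 -0.03  0.1  -0.02]
```

```bash
python3 -m inch '[[0,0.05,-0.1,0,0,0],[0,0.05,-0.1,0,0,0],[0,0.05,-0.1,0,0,0],[0,0.05,-0.1,0,0,0],[0,0.05,-0.1,0,0,0]]' -1 10;python3 -m inch '[[0,0,0,0,0,0],[0,0,0,0,0,0],[0,0,0,0,0,0],[0,0,0,0,0,0],[0,0,0,0,0,0]]' -1 10; python3 -c "
from h import *
s=observe();print(s['wrist_force'],s['moment'],s['position'])"
```

```text
clock: 4.5
position: [0.5562, -0.1668, 0.1021]
eef_rot: [-0.24, 3.132, -0.0]
wrist_force: [0.3, 0.2, -0.4]
grip_width: 0.0614
clock: 4.92
position: [0.556, -0.1668, 0.1017]
eef_rot: [0.24, -3.132, -0.0]
wrist_force: [0.1, -0.4, 0.4]
grip_width: 0.0283
[ 0.10083317 -0.39222758  0.42722774] [0.01895872 0.03892506 0.00030589] [ 0.55602329 -0.16676747  0.1017489 ]
```

```bash
python3 -m inch '[[0,0,0,0,0,0],[0,0,0,0,0,0],[0,0,0,0,0,0],[0,0,0,0,0,0],[0,0,0,0,0,0]]' -1 10; python3 -c "
from h import *
s=observe();print(s['wrist_force'],s['moment'],s['position'])"
```

```text
clock: 5.33
position: [0.556, -0.1667, 0.1018]
eef_rot: [0.24, -3.132, -0.0]
wrist_force: [0.4, 0.6, 0.3]
grip_width: 0.0157
[0.36677764 0.57651341 0.34448696] [0.10644217 0.07344192 0.02357663] [ 0.55602235 -0.16665354  0.10179015]
```

```bash
python3 -m inch '[[0,0,0,0,0,0],[0,0,-1,0,0,0],[0,0,-3,0,0,0],[0,0,-6,0,0,0],[0,0,-9,0,0,0]]' -1 30; python3 -m inch '[[0,0,-2.9,0,0,0],[0,0,-2.9,0,0,0],[0,0,-2.9,0,0,0]]'; python3 - <<'E'
from h import *
g=get_image("wrist");cv2.imwrite("pics/w4.png",cv2.resize(g["image"][130:300,140:367,::-1],(800,600),interpolation=cv2.INTER_CUBIC));np.savez("w4.npz",**g)
s=observe();print(s['wrist_force'],s['moment'],s['position'],s["grip_width"])
a=np.radians(-19.7);h=np.array([.549,.180,0]);x=np.array([np.cos(a),np.sin(a),0])
print(goto(h+[0,0,.215]+.002*x,a+np.pi/2))
E
```

```text
clock: 5.75
position: [0.555, -0.1667, 0.1923]
eef_rot: [0.239, -3.129, -0.001]
wrist_force: [0.3, 0.4, -2.7]
grip_width: 0.0154
clock: 6.0
position: [0.5566, -0.1671, 0.2227]
eef_rot: [-0.24, 3.129, -0.001]
wrist_force: [0.6, -0.6, -3.4]
grip_width: 0.0156
[ 0.19607932  1.54172108 -4.3260066 ] [0.03547902 0.00138818 0.02499018] [ 0.55545356 -0.16665157  0.22078767] 0.015960005441756395
[-4.820e+00  3.426e+01  5.900e-01  2.000e-02 -3.000e-02  2.847e+01]
```

View pics/w4.png

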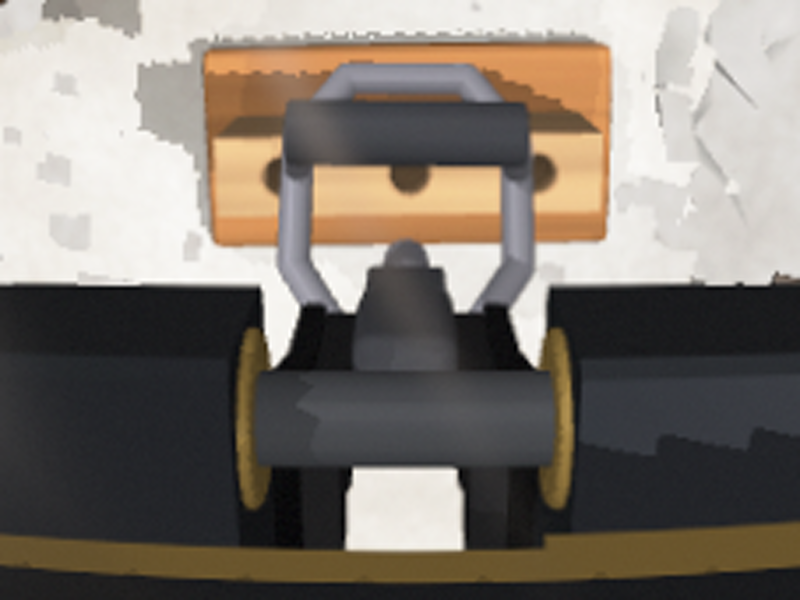

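Pin hangs straight in the jaws, shank tip visible at (405,255), ring open. Carry to the axle.

```bash
python3 -m inch '[[-4.8,34.2,0,0,0,28.5],[-4.8,34.2,0,0,0,28.5],[-4.8,34.2,0,0,0,28.5],[-4.8,34.2,0,0,0,28.5],[-4.8,34.2,0,0,0,28.5]]' ; python3 - <<'E'
from h import *
a=np.radians(-19.7);h=np.array([.549,.180,0]);x=np.array([np.cos(a),np.sin(a),0])
print(goto(h+[0,0,.215]+.002*x,a+np.pi/2))
E
```

```text
clock: 6.47
position: [0.5518, 0.0303, 0.2187]
eef_rot: [-0.547, -3.09, 0.003]
wrist_force: [1.2, 0.3, -2.9]
grip_width: 0.0158
[ 5.2  13.97  0.35 -0.16 -0.21 -0.37]
```

```bash
python3 -m inch '[[4.6,12.4,0.3,0,0,0],[4.6,12.4,0.3,0,0,0],[4.6,12.4,0.3,0,0,0],[4.6,12.4,0.3,0,0,0],[4.6,12.4,0.3,0,0,0]]' ; python3 - <<'E'
from h import *
get_image("top");get_image("top")
g=get_image("wrist");cv2.imwrite("pics/w5.png",cv2.resize(g["image"][100:280,140:380,::-1],(800,600),interpolation=cv2.INTER_CUBIC));np.savez("w5.npz",**g)
s=observe();print(s['wrist_force'],s['moment'],s['position'],s["grip_width"])
a=np.radians(-19.7);h=np.array([.549,.180,0]);x=np.array([np.cos(a),np.sin(a),0])
print(goto(h+[0,0,.215]+.002*x,a+np.pi/2))
E
```

```text
clock: 6.88
position: [0.55, 0.1667, 0.2153]
eef_rot: [-0.524, -3.093, 0.001]
wrist_force: [0.2, -0.3, -2.8]
grip_width: 0.0158
[-0.51020917  0.11435426 -3.13052043] [-0.05828349 -0.01890921  0.02287349] [0.55152851 0.15991755 0.21643979] 0.0159781503720102
[ 0.72  1.8   0.14 -0.17 -0.1  -0.12]
```

View pics/w5.png

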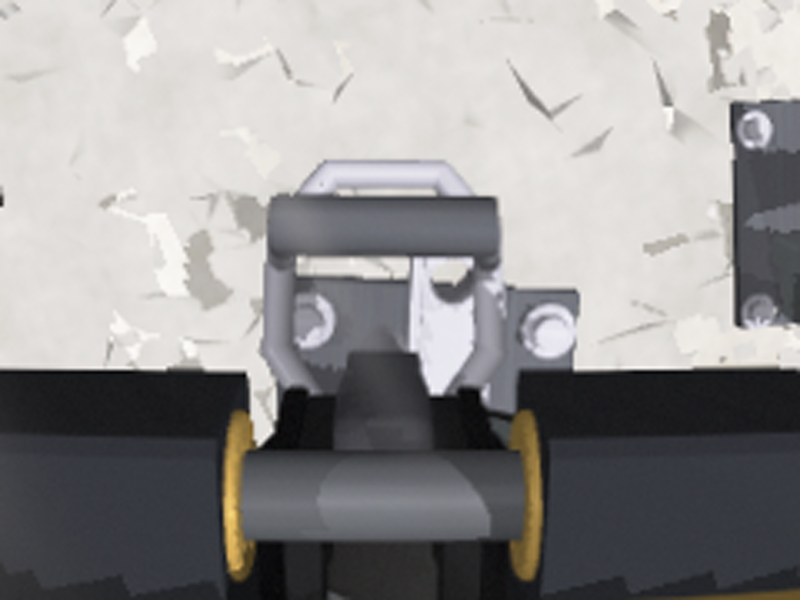

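Axle seen through the ring: hole centre near (456,279), left edge at column 411; the pin is still ~18 mm to the left.

```bash
python3 - <<'E'
from h import *
g=np.load("w5.npz");k=.3
f=lambda u,v,z:onz(g,(u+.5)*k-.5+140,(v+.5)*k-.5+100,z,True)
h=f(456,279,.107);e1,e2=f(411,258,.11),f(410,340,.11);d=e2-e1
print(h,e1,e2,np.degrees(np.arctan2(d[1],d[0])),"width-ish offset",np.cross(d/np.linalg.norm(d),h-e1))
# tip direction check: project TCP-based tip
s=observe();R=Ro.from_rotvec(s["eef_rot"]).as_matrix()
print(Ro.from_rotvec(s["eef_rot"]).as_matrix().round(3))
for yaw in(-18,-19.7):
    a=np.radians(yaw);x=np.array([np.cos(a),np.sin(a),0])
    print(goto(np.r_[h[:2],.203]+.001*x,a+np.pi/2))
# scene & top: axle hole in fixed cams
E
```

```text
[0.54789686 0.18159477 0.107     ] [0.53823375 0.17259728 0.11      ] [0.55848462 0.16522499 0.11      ] -20.003928980623442 width-ish offset [0.00102625 0.00281901 0.01176027]
[[-0.941  0.339 -0.003]
 [ 0.339  0.941 -0.002]
 [ 0.002 -0.003 -1.   ]]
[ 0.97  1.92  1.34 -0.16 -0.1  -1.82]
[ 0.97  1.92  1.34 -0.17 -0.1  -0.12]
```

```bash
python3 -m inch '[[0.6,1.9,1,0.2,0,0],[0.6,1.9,2,0.2,0,0],[0.6,1.9,2,0.2,0,0],[0.6,1.9,2,0.2,0,0],[0.6,1.9,2,0.2,0,0]]' ; cat > st.py <<'E'
from h import *
ss=[]
for i in range(3):
    get_image("top");ss.append(observe())
p=np.mean([s["position"] for s in ss],0);F=np.mean([s["wrist_force"] for s in ss],0);M=np.mean([s["moment"] for s in ss],0)
a=np.radians(-19.9);h=np.array([.548,.181]);c=np.array([np.cos(a),np.sin(a)]);n=np.array([-c[1],c[0]])
R=Ro.from_rotvec(ss[-1]["eef_rot"]).as_matrix()
print(ss[-1]["clock"],"pos",p.round(4),"F",F.round(1),"Fax",(F[:2]@c).round(1),"Flat",(F[:2]@n).round(1),"M",M.round(2),"ax,lat mm",((p[:2]-h)@c*1e3).round(1),((p[:2]-h)@n*1e3).round(1),"tipz",round(p[2]-.0788,4),"gripz",round(p[2]-.0158,4),"tilt",np.round(R[:,2],3),"yaw",np.degrees(np.arctan2(R[1,1],R[0,1])).round(1),"w",ss[-1]["grip_width"].round(4))
E
python3 st.py
```

```text
clock: 7.45
position: [0.5532, 0.1797, 0.1979]
eef_rot: [-0.542, -3.094, 0.007]
wrist_force: [0.4, 0.3, -3.2]
grip_width: 0.0162Traceback (most recent call last):
  File "st.py", line 8, in <module>
    print(ss[-1]["clock"],"pos",p.round(4),"F",F.round(1),"Fax",(F[:2]@c).round(1),"Flat",(F[:2]@n).round(1),"M",M.round(2),"ax,lat mm",((p[:2]-h)@c*1e3).round(1),((p[:2]-h)@n*1e3).round(1),"tipz",round(p[2]-.0788,4),"gripz",round(p[2]-.0158,4),"tilt",np.round(R[:,2],3),"yaw",np.degrees(np.arctan2(R[1,1],R[0,1])).round(1),"w",ss[-1]["grip_width"].round(4))
                                                                                                                                                                                                                                                                                                                                        ^^^^^^^^^^^^^^^^^^^^^^^^^^
AttributeError: 'float' object has no attribute 'round'
```

```bash
sed -i 's/ss\[-1\]\["grip_width"\].round(4)/ss[-1]["grip_width"]/' st.py; python3 st.py; python3 - <<'E'
from h import *
g=get_image("wrist");cv2.imwrite("pics/w6.png",cv2.resize(g["image"][140:290,150:350,::-1],(800,600),interpolation=cv2.INTER_CUBIC))
E
```

```text
7.75 pos [0.5532 0.1811 0.1983] F [-0.6 -0.4 -2.7] Fax -0.4 Flat -0.6 M [-0.   -0.03 -0.01] ax,lat mm 4.9 1.9 tipz 0.1195 gripz 0.1825 tilt [-0.001 -0.003 -1.   ] yaw 70.2 w 0.015740058508938937
```

View pics/w6.png

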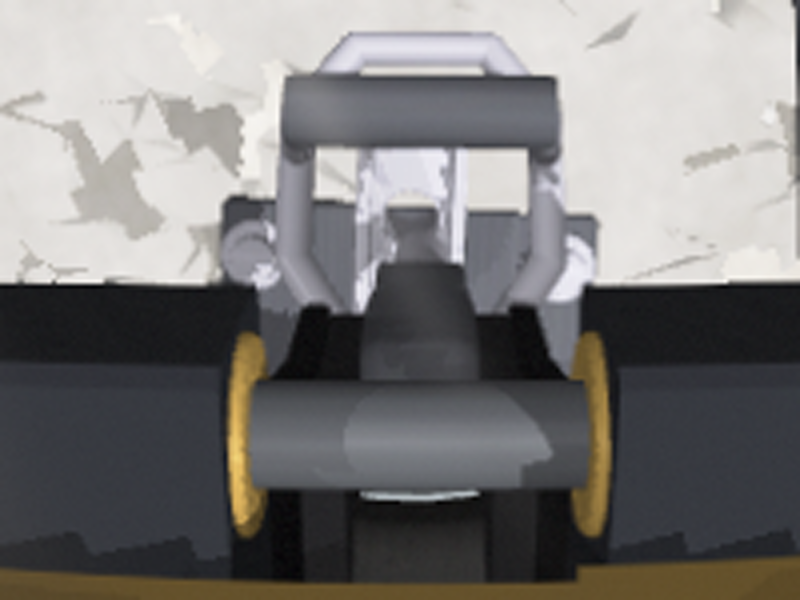

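Shank tip (413) is centred on the groove (centre ~411). Go down to touch.

```bash
python3 -m inch '[[0,0,0.4,0,0,0],[0,0,0.8,0,0,0],[0,0,0.8,0,0,0]]'; for i in 1; do python3 -m inch '[[0,0,0.1,0,0,0],[0,0,0.2,0,0,0],[0,0,0.2,0,0,0]]'; done; python3 st.py; python3 -m inch '[[0,0,0.1,0,0,0],[0,0,0.1,0,0,0]]';  python3 -m inch '[[0,0,0.1,0,0,0],[0,0,0.1,0,0,0]]'; python3 st.py
```

```text
clock: 8.05
position: [0.5523, 0.1814, 0.1887]
eef_rot: [-0.538, -3.093, 0.007]
wrist_force: [-0.9, -0.8, -2.5]
grip_width: 0.0158
clock: 8.3
position: [0.5529, 0.1816, 0.1876]
eef_rot: [-0.538, -3.094, 0.006]
wrist_force: [0.1, 0.6, -2.7]
grip_width: 0.0156
8.45 pos [0.553  0.1816 0.1878] F [-0.1  0.2 -2.5] Fax -0.2 Flat 0.2 M [-0.02  0.01 -0.03] ax,lat mm 4.5 2.2 tipz 0.109 gripz 0.172 tilt [-0.001 -0.003 -1.   ] yaw 70.3 w 0.015979916681020293
clock: 8.62
position: [0.5529, 0.1815, 0.1868]
eef_rot: [-0.538, -3.095, 0.005]
wrist_force: [-0.6, -0.4, -3.3]
grip_width: 0.0157
clock: 8.78
position: [0.553, 0.1816, 0.1858]
eef_rot: [-0.538, -3.095, 0.005]
wrist_force: [0.5, -0.3, -2.7]
grip_width: 0.0156
8.9333 pos [0.5529 0.1815 0.1858] F [-0.2 -0.1 -2.7] Fax -0.2 Flat -0.1 M [ 0.02 -0.   -0.01] ax,lat mm 4.5 2.2 tipz 0.107 gripz 0.17 tilt [-0.001 -0.003 -1.   ] yaw 70.3 w 0.01572298154114992
```

```bash
for i in 1; do python3 -m inch '[[0,0,0.1,0,0,0],[0,0,0.1,0,0,0]]'; python3 -m inch '[[0,0,0.1,0,0,0],[0,0,0.1,0,0,0]]';done |grep -E "pos|force"; python3 st.py
```

```text
position: [0.5531, 0.1816, 0.1855]
wrist_force: [-1.1, -0.6, 2.4]
position: [0.5533, 0.1816, 0.1852]
wrist_force: [-2.1, -1.2, 7.0]
9.4167 pos [0.5533 0.1815 0.1852] F [-2.6 -0.7  6.6] Fax -2.2 Flat -1.5 M [-0.23  0.62  0.02] ax,lat mm 4.8 2.3 tipz 0.1064 gripz 0.1694 tilt [-0.    -0.003 -1.   ] yaw 70.3 w 0.015363513918169022
```

Contact on the groove floor at ~9 N. Slide outward (tool +x) feeling for the drop.

```bash
python3 -m inch '[[0.1,0,0,0,0,0],[0.1,0,0,0,0,0]]'|grep -E "pos|force"; python3 -m inch '[[0.1,0,0,0,0,0],[0.1,0,0,0,0,0]]'|grep -E "pos|force"; python3 -m inch '[[0.1,0,0,0,0,0],[0.1,0,0,0,0,0]]'|grep -E "pos|force"; python3 st.py
```

```text
position: [0.5529, 0.1817, 0.1852]
wrist_force: [-0.5, -1.1, 4.9]
position: [0.5525, 0.1818, 0.1852]
wrist_force: [0.5, -1.6, 5.3]
position: [0.5521, 0.1819, 0.1852]
wrist_force: [2.0, -2.6, 5.3]
10.0667 pos [0.5521 0.1819 0.1851] F [ 2.5 -2.4  6.1] Fax 3.2 Flat -1.4 M [-0.68 -0.66  0.  ] ax,lat mm 3.6 2.3 tipz 0.1063 gripz 0.1693 tilt [ 0.003 -0.003 -1.   ] yaw 70.2 w 0.01582784690994463
```

```bash
python3 -m inch '[[0,0,-0.3,0,0,0],[0,0,-0.3,0,0,0],[0,0,-0.3,0,0,0]]'|grep -E "pos|force"; python3 st.py;  python3 -m inch '[[0,0,0.15,0,0,0],[0,0,0.25,0,0,0],[0,0,0.25,0,0,0]]'|grep -E "pos|force"; python3 st.py
```

```text
position: [0.549, 0.1829, 0.1859]
wrist_force: [-0.1, 0.4, -3.0]
10.4667 pos [0.5492 0.1828 0.1859] F [-0.1 -0.2 -2.8] Fax -0.1 Flat -0.2 M [ 0.01 -0.02 -0.  ] ax,lat mm 0.5 2.1 tipz 0.1071 gripz 0.1701 tilt [-0.003 -0.004 -1.   ] yaw 70.3 w 0.015754338425337508
position: [0.55, 0.1824, 0.1845]
wrist_force: [-1.1, -1.1, 0.6]
10.8667 pos [0.55   0.1825 0.1845] F [-1.2 -0.3  1.5] Fax -1.1 Flat -0.7 M [-0.17  0.32 -0.02] ax,lat mm 1.4 2.1 tipz 0.1057 gripz 0.1687 tilt [-0.001 -0.003 -1.   ] yaw 70.3 w 0.015780279611359846
```

```bash
for k in 1; do python3 -m inch '[[0.1,0,0,0,0,0],[0.1,0,0,0,0,0]]'|grep -E "pos|force"; python3 st.py; python3 -m inch '[[0.1,0,0,0,0,0],[0.1,0,0,0,0,0]]'|grep -E "pos|force"; python3 st.py;python3 -m inch '[[0.1,0,0,0,0,0],[0.1,0,0,0,0,0]]'|grep -E "pos|force"; python3 st.py; done
```

```text
position: [0.5496, 0.1826, 0.1846]
wrist_force: [-0.1, -1.2, 1.8]
11.1833 pos [0.5496 0.1826 0.1845] F [ 0.1 -2.   1.2] Fax 0.8 Flat -1.8 M [-0.41 -0.05  0.01] ax,lat mm 1.0 2.0 tipz 0.1057 gripz 0.1687 tilt [-0.    -0.003 -1.   ] yaw 70.3 w 0.015736211216542114
position: [0.549, 0.1828, 0.1846]
wrist_force: [1.7, -2.6, -0.0]
11.5 pos [0.549  0.1828 0.1846] F [ 2.5 -2.1  0.5] Fax 3.0 Flat -1.2 M [-0.65 -0.62 -0.01] ax,lat mm 0.3 2.0 tipz 0.1058 gripz 0.1688 tilt [ 0.    -0.004 -1.   ] yaw 70.3 w 0.015561697940154367
position: [0.5482, 0.183, 0.1846]
wrist_force: [3.3, -2.7, 0.9]
11.8167 pos [0.5481 0.183  0.1846] F [ 3.8 -3.4  0.4] Fax 4.8 Flat -1.9 M [-1.01 -1.1   0.02] ax,lat mm -0.6 2.0 tipz 0.1058 gripz 0.1688 tilt [ 0.001 -0.004 -1.   ] yaw 70.2 w 0.015820877944145606
```

Axial resistance (4.8 N at 3 N normal) and steady lateral force to −y: the tip's chamfer is caught in the hole's edge; centre is inward and toward −y. Shift that way.

```bash
for k in 1; do python3 -m inch '[[-0.2,-0.1,0,0,0,0],[-0.2,-0.1,0,0,0,0]]'|grep -E "pos|force"; python3 st.py; python3 -m inch '[[0,-0.1,0,0,0,0],[0,-0.1,0,0,0,0]]'|grep -E "pos|force"; python3 st.py;python3 -m inch '[[0,0,0.1,0,0,0],[0,0,0.1,0,0,0]]'|grep -E "pos|force"; python3 st.py; done
```

```text
position: [0.5486, 0.1823, 0.1843]
wrist_force: [3.0, -1.1, 0.4]
12.1333 pos [0.5486 0.1824 0.1843] F [ 2.3 -1.3  1.1] Fax 2.6 Flat -0.5 M [-0.46 -0.58  0.02] ax,lat mm 0.1 1.5 tipz 0.1055 gripz 0.1685 tilt [-0.002 -0.003 -1.   ] yaw 70.3 w 0.015292303922508193
position: [0.5481, 0.1816, 0.1842]
wrist_force: [1.7, -0.6, 0.0]
12.45 pos [0.5482 0.1816 0.1842] F [ 2.1  0.3 -1. ] Fax 1.8 Flat 1.0 M [-0.02 -0.49  0.01] ax,lat mm -0.0 0.6 tipz 0.1054 gripz 0.1684 tilt [-0.002 -0.003 -1.   ] yaw 70.3 w 0.01564557789146367
position: [0.5482, 0.181, 0.1828]
wrist_force: [2.6, -0.5, -1.2]
12.7667 pos [0.5482 0.181  0.1829] F [ 1.8 -0.2 -2.5] Fax 1.8 Flat 0.4 M [-0.05 -0.56 -0.  ] ax,lat mm 0.2 0.1 tipz 0.1041 gripz 0.1671 tilt [-0.002 -0.003 -1.   ] yaw 70.3 w 0.015887138432979425
```

It dropped in. Ease inward a little and go down.

```bash
for k in 1; do python3 -m inch '[[-0.05,0,0.1,0,0,0],[-0.05,0,0.2,0,0,0],[-0.05,0,0.2,0,0,0]]'|grep -E "pos|force"; python3 st.py; python3 -m inch '[[0,0,0.1,0,0,0],[0,0,0.3,0,0,0],[0,0,0.3,0,0,0]]'|grep -E "pos|force"; python3 st.py; done
```

```text
position: [0.5485, 0.1808, 0.1808]
wrist_force: [1.0, 0.1, -2.6]
13.1667 pos [0.5485 0.1808 0.1809] F [ 1.1 -0.1 -3.1] Fax 1.0 Flat 0.3 M [-0.04 -0.23  0.01] ax,lat mm 0.5 -0.0 tipz 0.1021 gripz 0.1651 tilt [-0.002 -0.003 -1.   ] yaw 70.3 w 0.015688798390366104
position: [0.5486, 0.1808, 0.1779]
wrist_force: [-0.3, 0.0, -3.0]
13.5667 pos [0.5487 0.1808 0.1781] F [ 0.3 -0.  -3.1] Fax 0.3 Flat 0.1 M [-0.02 -0.07 -0.01] ax,lat mm 0.7 0.1 tipz 0.0993 gripz 0.1623 tilt [-0.002 -0.003 -1.   ] yaw 70.3 w 0.015750429131732684
```

```bash
for k in 1; do python3 -m inch '[[0,0,0.2,0,0,0],[0,0,0.5,0,0,0],[0,0,0.8,0,0,0],[0,0,1,0,0,0]]'|grep -E "pos|force"; python3 st.py; python3 -m inch '[[0,0,0.2,0,0,0],[0,0,0.5,0,0,0],[0,0,0.8,0,0,0],[0,0,1,0,0,0]]'|grep -E "pos|force"; python3 st.py; done
```

```text
position: [0.5487, 0.1807, 0.1678]
wrist_force: [1.4, -0.2, -2.4]
14.05 pos [0.5487 0.1807 0.1678] F [-0.4  0.4 -2.7] Fax -0.5 Flat 0.3 M [-0.   -0.06 -0.02] ax,lat mm 0.8 -0.0 tipz 0.089 gripz 0.152 tilt [-0.002 -0.003 -1.   ] yaw 70.3 w 0.015308393043746519
position: [0.5487, 0.1807, 0.1578]
wrist_force: [-0.2, -0.3, -2.3]
14.5333 pos [0.5487 0.1807 0.1578] F [ 0.4 -0.2 -3. ] Fax 0.4 Flat -0.1 M [-0.01 -0.06  0.01] ax,lat mm 0.8 -0.1 tipz 0.079 gripz 0.142 tilt [-0.002 -0.003 -1.   ] yaw 70.3 w 0.01567951580994106
```

```bash
for k in 1; do python3 -m inch '[[0,0,0.1,0,0,0],[0,0,0.3,0,0,0],[0,0,0.4,0,0,0],[0,0,0.4,0,0,0]]'|grep -E "pos|force"; python3 st.py; python3 -m inch '[[0,0,0.1,0,0,0],[0,0,0.2,0,0,0],[0,0,0.2,0,0,0]]'|grep -E "pos|force"; python3 st.py; python3 -m inch '[[0,0,0.1,0,0,0],[0,0,0.1,0,0,0]]'|grep -E "pos|force"; python3 st.py; done
```

```text
position: [0.5487, 0.1807, 0.1541]
wrist_force: [-1.0, -0.2, -2.6]
15.0167 pos [0.5489 0.1807 0.1543] F [-0.   0.1 -2.6] Fax -0.1 Flat 0.1 M [-0.03 -0.02 -0.02] ax,lat mm 0.9 0.1 tipz 0.0755 gripz 0.1385 tilt [-0.001 -0.003 -1.   ] yaw 70.3 w 0.015821522547403457
position: [0.5488, 0.1807, 0.1521]
wrist_force: [-0.0, 0.0, -2.3]
15.4167 pos [0.5489 0.1807 0.1523] F [ 0.   0.3 -3. ] Fax -0.1 Flat 0.3 M [-0.03 -0.02  0.  ] ax,lat mm 0.9 0.0 tipz 0.0735 gripz 0.1365 tilt [-0.001 -0.003 -1.   ] yaw 70.3 w 0.01589341321826824
position: [0.5489, 0.1807, 0.1512]
wrist_force: [-0.6, -0.9, -3.0]
15.7333 pos [0.5489 0.1807 0.1513] F [ 0.3  0.3 -2.9] Fax 0.2 Flat 0.4 M [ 0.03 -0.01  0.01] ax,lat mm 0.9 0.0 tipz 0.0725 gripz 0.1355 tilt [-0.001 -0.003 -1.   ] yaw 70.3 w 0.01583298323998603
```

```bash
for k in 1; do python3 -m inch '[[0,0,0.1,0,0,0],[0,0,0.1,0,0,0]]'|grep -E "pos|force"; python3 st.py; python3 -m inch '[[0,0,0.1,0,0,0],[0,0,0.1,0,0,0]]'|grep -E "pos|force"; python3 st.py; done
```

```text
position: [0.5491, 0.1808, 0.1507]
wrist_force: [-0.8, -0.7, -0.3]
16.05 pos [0.5491 0.1807 0.1507] F [-0.1  0.1  0.9] Fax -0.1 Flat 0.0 M [-0.06  0.17  0.01] ax,lat mm 1.2 0.2 tipz 0.0719 gripz 0.1349 tilt [-0.001 -0.003 -1.   ] yaw 70.3 w 0.0161328682121634
position: [0.5492, 0.1808, 0.1507]
wrist_force: [-2.8, -1.1, 8.1]
16.3667 pos [0.5492 0.1808 0.1507] F [-3.3 -0.9  7.7] Fax -2.7 Flat -2.0 M [-0.21  0.72  0.02] ax,lat mm 1.2 0.2 tipz 0.0719 gripz 0.1349 tilt [-0.001 -0.003 -1.   ] yaw 70.3 w 0.015587945945857128
```

Seated: 0.1507 is exactly 35 mm below the floor contact. Release and rise.

```bash
python3 -m inch '[[0,0,-0.1,0,0,0],[0,0,-0.1,0,0,0],[0,0,-0.1,0,0,0],[0,0,-0.1,0,0,0],[0,0,-0.1,0,0,0]]' 1 ;python3 -m inch '[[0,0,0,0,0,0],[0,0,0,0,0,0],[0,0,0,0,0,0],[0,0,0,0,0,0],[0,0,0,0,0,0]]'; python3 st.py
```

```text
clock: 16.78
position: [0.5489, 0.1807, 0.1501]
eef_rot: [-0.538, -3.094, 0.006]
wrist_force: [0.5, 0.0, -0.1]
grip_width: 0.0414
clock: 17.2
position: [0.5489, 0.1807, 0.1503]
eef_rot: [-0.538, -3.094, 0.005]
wrist_force: [-0.5, 1.5, -0.0]
grip_width: 0.0746
17.35 pos [0.549  0.1807 0.1503] F [ 0.1  0.1 -0.4] Fax 0.0 Flat 0.1 M [-0.01 -0.02  0.01] ax,lat mm 1.0 0.1 tipz 0.0715 gripz 0.1345 tilt [-0.001 -0.003 -1.   ] yaw 70.3 w 0.08387949544942594
```

```bash
python3 -m inch '[[0,0,-1,0,0,0],[0,0,-3,0,0,0],[0,0,-6,0,0,0],[0,0,-8,0,0,0],[0,0,-8,0,0,0]]' -1 20;python3 - <<'E'
from h import *
g=get_image("wrist");np.savez("w7.npz",**g)
h=get_image("scene")
a=cv2.resize(g["image"][100:280,140:380,::-1],(533,400),interpolation=cv2.INTER_CUBIC);b=cv2.resize(h["image"][165:245,135:215,::-1],(267,267),interpolation=cv2.INTER_CUBIC)
c=np.zeros((400,800,3),np.uint8);c[:,:533]=a;c[:267,533:]=b;cv2.imwrite("pics/w7.png",c)
E
python3 st.py
```

```text
clock: 17.77
position: [0.5518, 0.1817, 0.2359]
eef_rot: [0.537, 3.088, 0.003]
wrist_force: [0.9, 0.6, 0.4]
grip_width: 0.0617
18.0167 pos [0.5484 0.1809 0.2298] F [-0.1  0.4 -0.6] Fax -0.2 Flat 0.3 M [ 0.03  0.   -0.01] ax,lat mm 0.5 0.0 tipz 0.151 gripz 0.214 tilt [-0.003 -0.004 -1.   ] yaw 70.3 w 0.04161097831495805
```

View pics/w7.png

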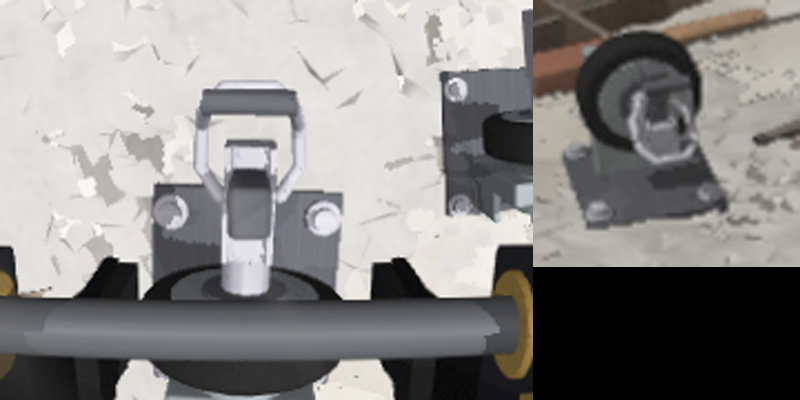

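Pin is home, ring open beyond the axle end, lever bar at (249,102) in the left view.

```bash
cat > lv.py <<'E'
from h import *
a=np.radians(-19.9);h=np.array([.548,.181]);c=np.array([np.cos(a),np.sin(a)]);n=np.array([-c[1],c[0]])
E
python3 - <<'E'
from lv import *
g=np.load("w7.npz");k=240/533
f=lambda u,v,z:onz(g,(u+.5)*k-.5+140,(v+.5)*k-.5+100,z,True)
for q in((249,102,.157),(204,102,.155),(296,102,.155),(251,207,.149)):
    p=f(*q);print(q,p.round(4),((p[:2]-h)@c*1e3).round(1),((p[:2]-h)@n*1e3).round(1))
t=h-.046*c
print(goto(np.r_[t,.2],a+np.pi/2))
E
```

```text
(249, 102, 0.157) [0.5097 0.1947 0.157 ] -40.7 -0.1
(204, 102, 0.155) [0.5047 0.1805 0.155 ] -40.6 -15.2
(296, 102, 0.155) [0.5151 0.2095 0.155 ] -40.6 15.6
(251, 207, 0.149) [0.5456 0.1825 0.149 ] -2.7 0.6
[ 4.63  0.04  2.94 -0.28 -0.09  0.17]
```

```bash
python3 -m inch '[[4.6,0,0,0,0,0],[4.6,0,0,0,0,0],[4.6,0,0,0,0,0],[4.6,0,0,0,0,0],[4.6,0,0,0,0,0]]' -1 20;python3 -m inch '[[0,0,1,0,0,0],[0,0,2.5,0,0,0],[0,0,3,0,0,0],[0,0,3,0,0,0],[0,0,3,0,0,0]]'; sed -i 's/tipz",round(p\[2\]-.0788/ftipz",round(p[2]-.022/' st.py; python3 st.py
```

```text
clock: 18.43
position: [0.5064, 0.196, 0.2301]
eef_rot: [-0.539, -3.095, 0.006]
wrist_force: [0.1, -0.4, 0.5]
grip_width: 0.0084
clock: 18.85
position: [0.5059, 0.196, 0.1999]
eef_rot: [-0.539, -3.094, 0.007]
wrist_force: [-0.2, -0.0, -0.1]
grip_width: 0.0005
19.0 pos [0.5062 0.1964 0.2007] F [-0.2  0.3  0.6] Fax -0.3 Flat 0.2 M [-0.01 -0.01 -0.  ] ax,lat mm -44.5 0.3 ftipz 0.1787 gripz 0.1849 tilt [-0.    -0.003 -1.   ] yaw 70.3 w 0.0006575225157091581
```

```bash
python3 -m inch '[[0.15,0,0.5,0,0,0],[0.15,0,1.2,0,0,0],[0.15,0,1.7,0,0,0],[0.15,0,1.7,0,0,0]]'|grep -E "pos|force";python3 st.py; python3 -m inch '[[0,0,0.3,0,0,0],[0,0,0.6,0,0,0],[0,0,0.8,0,0,0],[0,0,0.8,0,0,0]]'|grep -E "pos|force"; python3 st.py
```

```text
position: [0.5033, 0.1966, 0.1819]
wrist_force: [-0.1, -0.3, 1.1]
19.4833 pos [0.504  0.1968 0.1829] F [ 0.8  0.3 -0.2] Fax 0.6 Flat 0.6 M [-0.   -0.01  0.03] ax,lat mm -46.7 -0.1 ftipz 0.1609 gripz 0.1671 tilt [-0.001 -0.003 -1.   ] yaw 70.3 w 0.0004864084414909436
position: [0.5039, 0.1969, 0.1749]
wrist_force: [0.2, 1.7, -0.3]
19.9667 pos [0.5042 0.1969 0.1753] F [-0.1  0.2  0.5] Fax -0.2 Flat 0.2 M [ 0.08  0.13 -0.02] ax,lat mm -46.5 0.0 ftipz 0.1533 gripz 0.1595 tilt [-0.001 -0.003 -1.   ] yaw 70.3 w 0.0006644152224056026
```

```bash
python3 -m inch '[[0,0,0.3,0,0,0],[0,0,0.7,0,0,0],[0,0,1,0,0,0],[0,0,1,0,0,0]]'|grep -E "pos|force";python3 -m inch '[[0,0,0.3,0,0,0],[0,0,0.7,0,0,0],[0,0,1,0,0,0],[0,0,1,0,0,0]]'|grep -E "pos|force";python3 st.py; python3 -m inch '[[0,0,0.3,0,0,0],[0,0,0.7,0,0,0],[0,0,1,0,0,0],[0,0,1,0,0,0]]'|grep -E "pos|force"; python3 st.py
```

```text
position: [0.5038, 0.1966, 0.1645]
wrist_force: [-0.8, -0.4, -0.1]
position: [0.504, 0.1966, 0.1546]
wrist_force: [-0.0, 1.1, -0.2]
20.7833 pos [0.5042 0.1967 0.1551] F [-0.2  0.3  0.9] Fax -0.3 Flat 0.2 M [0.01 0.11 0.01] ax,lat mm -46.5 -0.1 ftipz 0.1331 gripz 0.1393 tilt [-0.001 -0.003 -1.   ] yaw 70.3 w 0.0005477546417223796
position: [0.504, 0.1966, 0.1446]
wrist_force: [-0.6, 0.4, -0.3]
21.2667 pos [0.5041 0.1967 0.1451] F [-0.3  0.4  1.1] Fax -0.4 Flat 0.3 M [ 0.04  0.08 -0.02] ax,lat mm -46.6 -0.2 ftipz 0.1231 gripz 0.1293 tilt [-0.001 -0.003 -1.   ] yaw 70.3 w 0.00037938147945198
```

```bash
python3 -m inch '[[0,0,0.3,0,0,0],[0,0,0.7,0,0,0],[0,0,1,0,0,0],[0,0,1,0,0,0]]'|grep -E "pos|force";python3 st.py; for k in 1; do python3 -m inch '[[0,0,0.2,0,0,0],[0,0,0.3,0,0,0],[0,0,0.3,0,0,0]]'|grep -E "force"; python3 st.py; done
```

```text
position: [0.5043, 0.1965, 0.1347]
wrist_force: [0.3, 0.4, 0.5]
21.75 pos [0.5043 0.1966 0.1352] F [-0.1  0.6  0.4] Fax -0.3 Flat 0.5 M [-0.03 -0.07  0.01] ax,lat mm -46.4 -0.2 ftipz 0.1132 gripz 0.1194 tilt [-0.001 -0.003 -1.   ] yaw 70.3 w 8.848315334875236e-05
wrist_force: [1.0, -0.2, 0.5]
22.15 pos [0.5044 0.1967 0.1324] F [ 0.5 -0.4  1. ] Fax 0.6 Flat -0.2 M [-0.09 -0.17 -0.  ] ax,lat mm -46.4 -0.1 ftipz 0.1104 gripz 0.1166 tilt [-0.001 -0.003 -1.   ] yaw 70.3 w 0.00029255785834274046
```

```bash
for k in 1; do python3 -m inch '[[0,0,0.1,0,0,0],[0,0,0.2,0,0,0],[0,0,0.2,0,0,0]]'|grep -E "force"; python3 st.py;python3 -m inch '[[0,0,0.1,0,0,0],[0,0,0.2,0,0,0],[0,0,0.2,0,0,0]]'|grep -E "force"; python3 st.py; done
```

```text
wrist_force: [1.4, -0.7, 2.8]
22.55 pos [0.5045 0.1967 0.1305] F [ 1.4 -0.5  2.2] Fax 1.5 Flat 0.0 M [-0.1  -0.31  0.03] ax,lat mm -46.2 -0.0 ftipz 0.1085 gripz 0.1147 tilt [-0.    -0.003 -1.   ] yaw 70.3 w 0.0006553218979603882
wrist_force: [2.5, -1.1, 3.1]
22.95 pos [0.5045 0.1966 0.1284] F [ 1.7 -0.4  2.6] Fax 1.7 Flat 0.2 M [-0.17 -0.45  0.03] ax,lat mm -46.2 -0.1 ftipz 0.1064 gripz 0.1126 tilt [-0.001 -0.003 -1.   ] yaw 70.3 w 0.0006589003108436059
```

Force is rising as the bar meets the tip. Continue in small steps.

```bash
for k in 1; do python3 -m inch '[[0,0,0.1,0,0,0],[0,0,0.1,0,0,0]]'|grep -E "force"; python3 st.py;python3 -m inch '[[0,0,0.1,0,0,0],[0,0,0.1,0,0,0]]'|grep -E "force"; python3 st.py; python3 -m inch '[[0,0,0.1,0,0,0],[0,0,0.1,0,0,0]]'|grep -E "force"; python3 st.py; done
```

```text
wrist_force: [1.9, -0.6, 4.7]
23.2667 pos [0.5044 0.1968 0.1275] F [ 1.7 -1.4  4.5] Fax 2.0 Flat -0.7 M [-0.17 -0.42  0.  ] ax,lat mm -46.4 -0.0 ftipz 0.1055 gripz 0.1117 tilt [-0.001 -0.003 -1.   ] yaw 70.3 w 0.0003858118819411384
wrist_force: [2.5, -1.1, 3.7]
23.5833 pos [0.5045 0.1967 0.1265] F [ 2.8 -0.9  4.2] Fax 3.0 Flat 0.1 M [-0.22 -0.53 -0.  ] ax,lat mm -46.2 -0.1 ftipz 0.1045 gripz 0.1107 tilt [-0.    -0.003 -1.   ] yaw 70.3 w 0.0004317627611859475
wrist_force: [3.2, -1.2, 4.3]
23.9 pos [0.5047 0.1967 0.1256] F [ 2.7 -1.3  5.3] Fax 2.9 Flat -0.3 M [-0.26 -0.6   0.03] ax,lat mm -46.0 -0.0 ftipz 0.1036 gripz 0.1098 tilt [-0.    -0.003 -1.   ] yaw 70.3 w 0.0005185363455001148
```

```bash
for k in 1; do python3 -m inch '[[0,0,0.1,0,0,0],[0,0,0.1,0,0,0]]'|grep -E "force"; python3 st.py;python3 -m inch '[[0,0,0.1,0,0,0],[0,0,0.1,0,0,0]]'|grep -E "force"; python3 st.py; python3 -m inch '[[0,0,0.1,0,0,0],[0,0,0.1,0,0,0]]'|grep -E "force"; python3 st.py; done
```

```text
wrist_force: [2.9, -1.3, 5.5]
24.2167 pos [0.5049 0.1966 0.1247] F [ 2.9 -1.1  5.1] Fax 3.1 Flat -0.1 M [-0.27 -0.66  0.02] ax,lat mm -45.9 -0.0 ftipz 0.1027 gripz 0.1089 tilt [ 0.    -0.003 -1.   ] yaw 70.3 w 0.0002784502546515546
wrist_force: [3.6, -1.3, 6.3]
24.5333 pos [0.5051 0.1966 0.1238] F [ 3.4 -1.4  6.1] Fax 3.7 Flat -0.2 M [-0.31 -0.76  0.  ] ax,lat mm -45.6 0.0 ftipz 0.1018 gripz 0.108 tilt [ 0.001 -0.003 -1.   ] yaw 70.3 w 0.00042891971542803793
wrist_force: [2.9, -1.8, 5.9]
24.85 pos [0.5054 0.1965 0.1229] F [ 3.2 -1.2  5.9] Fax 3.5 Flat -0.0 M [-0.36 -0.84 -0.  ] ax,lat mm -45.3 0.1 ftipz 0.1009 gripz 0.1071 tilt [ 0.001 -0.003 -1.   ] yaw 70.2 w 0.0002150503832997655
```

```bash
for k in 1; do python3 -m inch '[[0,0,0.1,0,0,0],[0,0,0.1,0,0,0]]'|grep -E "force"; python3 st.py;python3 -m inch '[[0,0,0.1,0,0,0],[0,0,0.1,0,0,0]]'|grep -E "force"; python3 st.py; python3 -m inch '[[0,0,0.1,0,0,0],[0,0,0.1,0,0,0]]'|grep -E "force"; python3 st.py; done
```

```text
wrist_force: [4.3, -1.3, 6.0]
25.1667 pos [0.5057 0.1965 0.122 ] F [ 4.  -2.   6.2] Fax 4.4 Flat -0.5 M [-0.37 -0.89  0.01] ax,lat mm -45.1 0.1 ftipz 0.1 gripz 0.1062 tilt [ 0.002 -0.003 -1.   ] yaw 70.2 w 0.0005487138970510028
wrist_force: [5.3, -2.0, 5.6]
25.4833 pos [0.5059 0.1964 0.1211] F [ 3.7 -2.1  6.2] Fax 4.2 Flat -0.7 M [-0.42 -0.97 -0.01] ax,lat mm -44.8 0.2 ftipz 0.0991 gripz 0.1053 tilt [ 0.003 -0.003 -1.   ] yaw 70.2 w 0.0004686148932994087
wrist_force: [4.3, -1.8, 6.5]
25.8 pos [0.5062 0.1963 0.1203] F [ 4.2 -1.9  6.8] Fax 4.6 Flat -0.4 M [-0.44 -1.05  0.  ] ax,lat mm -44.5 0.2 ftipz 0.0983 gripz 0.1045 tilt [ 0.003 -0.003 -1.   ] yaw 70.2 w 0.0006145155834340112
```

```bash
for k in 1; do python3 -m inch '[[-0.15,0,0,0,0,0],[-0.15,0,0,0,0,0]]'|grep -E "force"; python3 st.py;python3 -m inch '[[-0.05,0,0.1,0,0,0],[-0.05,0,0.1,0,0,0]]'|grep -E "force"; python3 st.py; done
python3 - <<'E'
from h import *
h=get_image("scene");g=get_image("wrist")
a=cv2.resize(g["image"][100:280,140:380,::-1],(400,300),interpolation=cv2.INTER_CUBIC);b=cv2.resize(h["image"][175:235,145:205,::-1],(400,400),interpolation=cv2.INTER_CUBIC)
c=np.zeros((400,800,3),np.uint8);c[:300,:400]=a;c[:400,400:]=b;cv2.imwrite("pics/w8.png",c)
E
```

```text
wrist_force: [2.1, -1.7, 6.0]
26.1167 pos [0.5065 0.1961 0.1199] F [ 2.8 -1.2  6. ] Fax 3.1 Flat -0.1 M [-0.27 -0.63  0.  ] ax,lat mm -44.2 0.1 ftipz 0.0979 gripz 0.1041 tilt [ 0.001 -0.003 -1.   ] yaw 70.3 w 0.000677041881161249
wrist_force: [1.2, -0.6, 2.7]
26.4333 pos [0.5053 0.196  0.1178] F [ 0.9 -0.7  1.7] Fax 1.1 Flat -0.3 M [-0.06 -0.3  -0.01] ax,lat mm -45.2 -0.4 ftipz 0.0958 gripz 0.102 tilt [-0.003 -0.004 -1.   ] yaw 70.3 w 0.00048668327193225207
```

View pics/w8.png

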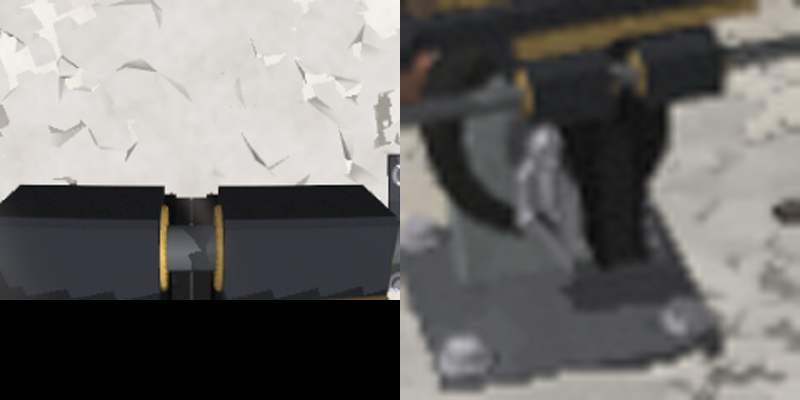

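Force fell from 6 N to 1.7 N with a 2 mm drop: the snap. Push 1 mm more to be sure, then back off.

```bash
python3 -m inch '[[0,0,0.1,0,0,0],[0,0,0.1,0,0,0]]'|grep -E "force"; python3 st.py; python3 -m inch '[[0,0,-0.3,0,0,0],[0.2,0,-1,0,0,0],[0.2,0,-3,0,0,0],[0.2,0,-6,0,0,0],[0.2,0,-9,0,0,0]]'|grep -E "force";python3 -m inch '[[0,0,-4,0,0,0],[0,0,-6,0,0,0],[0,0,-6,0,0,0],[0,0,-6,0,0,0]]'; python3 st.py
python3 - <<'E'
from h import *
h=get_image("scene");g=get_image("wrist");np.savez("w9.npz",**g)
a=cv2.resize(g["image"][100:280,140:380,::-1],(400,300),interpolation=cv2.INTER_CUBIC);b=cv2.resize(h["image"][175:235,145:205,::-1],(400,400),interpolation=cv2.INTER_CUBIC)
c=np.zeros((400,800,3),np.uint8);c[:300,:400]=a;c[:400,400:]=b;cv2.imwrite("pics/w9.png",c)
E
```

```text
wrist_force: [1.1, 0.2, 1.4]
26.85 pos [0.5057 0.196  0.1171] F [ 0.7 -0.4  1.7] Fax 0.8 Flat -0.2 M [-0.02 -0.17  0.03] ax,lat mm -44.8 -0.3 ftipz 0.0951 gripz 0.1013 tilt [-0.002 -0.003 -1.   ] yaw 70.3 w 0.0005866118731896785
wrist_force: [0.4, 0.5, -0.0]
clock: 27.6
position: [0.5043, 0.1973, 0.2687]
eef_rot: [0.538, 3.094, -0.003]
wrist_force: [0.5, 0.3, -1.3]
grip_width: 0.0007
27.75 pos [0.5033 0.1969 0.2664] F [ 0.1 -0.2 -0.1] Fax 0.1 Flat -0.1 M [-0.02 -0.    0.01] ax,lat mm -47.5 -0.2 ftipz 0.2444 gripz 0.2506 tilt [-0.004 -0.005 -1.   ] yaw 70.3 w 0.0004950124009219061
```

View pics/w9.png

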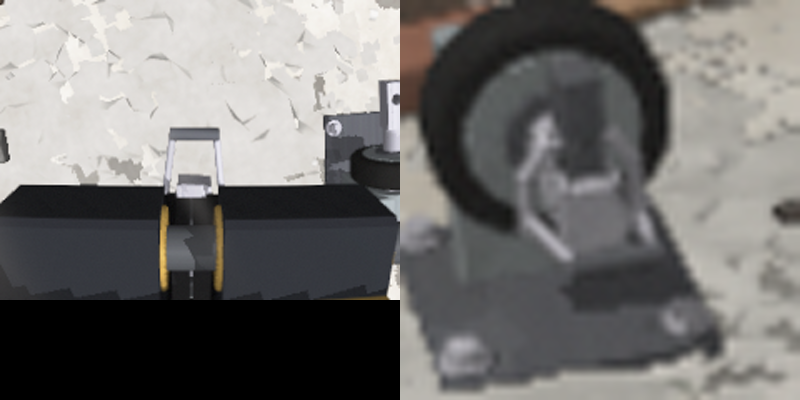

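The lever stays down (left view (195,133)) and the ring hangs under the axle. A quick check of its angle against the calibration.

```bash
python3 - <<'E'
from lv import *
g=np.load("w9.npz");s=get_image("scene")
for th in(0,.9,1.0,1.05,1.12,1.19,1.26,1.33):
    b=np.radians(41.3)-th;ax=-.0546*np.cos(b);z=.119+.0546*np.sin(b)
    P=np.r_[h+ax*c,z];u,v=proj(g,P,True);u2,v2=proj(s,P)
    print(th,((u-140)/.6).round(1),((v-100)/.6).round(1),"scene",((u2-145)*400/60).round(1),((v2-175)*400/60).round(1))
for X,n_ in((np.r_[h,.149],"headtop"),):
    u2,v2=proj(s,X);print(n_,((u2-145)*400/60).round(1),((v2-175)*400/60).round(1))
E
```

```text
0 193.1 168.5 scene 196.7 100.4
0.9 193.3 128.3 scene 214.5 231.9
1.0 193.3 128.7 scene 214.5 243.3
1.05 193.3 129.2 scene 214.3 248.6
1.12 193.3 130.2 scene 213.9 255.5
1.19 193.3 131.6 scene 213.3 261.8
1.26 193.3 133.4 scene 212.6 267.4
1.33 193.3 135.5 scene 211.6 272.3
headtop 168.2 65.5
```

The ring stays shut by itself (wrist view gives ≈1.2). As last check, feel the head's height with the closed fingertips (home: 0.149 → TCP 0.171).

```bash
python3 -m inch '[[-4.7,0,0,0,0,0],[-4.7,0,0,0,0,0],[-4.7,0,0,0,0,0],[-4.7,0,0,0,0,0]]'|grep pos; python3 -m inch '[[0,0,3,0,0,0],[0,0,6,0,0,0],[0,0,8.5,0,0,0],[0,0,8.5,0,0,0],[0,0,8.5,0,0,0]]'|grep -E "pos|force"; python3 st.py; python3 -m inch '[[0,0,0.1,0,0,0],[0,0,0.3,0,0,0],[0,0,0.3,0,0,0]]'|grep -E "pos|force"; python3 st.py
```

```text
position: [0.5483, 0.181, 0.2664]
position: [0.547, 0.1814, 0.1815]
wrist_force: [0.4, 0.5, 0.8]
28.8 pos [0.549  0.1817 0.1838] F [0.4 0.3 0. ] Fax 0.2 Flat 0.4 M [-0.01 -0.04  0.02] ax,lat mm 0.7 1.0 ftipz 0.1618 gripz 0.168 tilt [ 0.002 -0.002 -1.   ] yaw 70.3 w 0.0005279923902756019
position: [0.5486, 0.1811, 0.1799]
wrist_force: [-0.3, -0.7, 0.8]
29.2 pos [0.5486 0.181  0.1796] F [ 0.4 -0.1  0.3] Fax 0.4 Flat 0.1 M [-0.02 -0.01 -0.01] ax,lat mm 0.5 0.2 ftipz 0.1576 gripz 0.1638 tilt [-0.001 -0.003 -1.   ] yaw 70.3 w 0.0009179105340205666
```

```bash
python3 -m inch '[[0,0,0.2,0,0,0],[0,0,0.5,0,0,0],[0,0,0.6,0,0,0],[0,0,0.6,0,0,0]]'|grep -E "force"; python3 st.py; python3 -m inch '[[0,0,0.1,0,0,0],[0,0,0.2,0,0,0],[0,0,0.2,0,0,0]]'|grep -E "force"; python3 st.py; python3 -m inch '[[0,0,0.1,0,0,0],[0,0,0.1,0,0,0]]'|grep -E "force"; python3 st.py
```

```text
wrist_force: [0.4, -0.0, -0.8]
29.6833 pos [0.5484 0.1809 0.1732] F [-0.4 -0.1  0.5] Fax -0.4 Flat -0.3 M [-0.04 -0.01  0.01] ax,lat mm 0.4 0.1 ftipz 0.1512 gripz 0.1574 tilt [-0.001 -0.003 -1.   ] yaw 70.3 w 0.0002558076876898577
wrist_force: [-0.1, 1.1, 1.4]
30.0833 pos [0.5487 0.181  0.1715] F [0.1 0.3 1.3] Fax -0.0 Flat 0.3 M [ 0.03 -0.07 -0.01] ax,lat mm 0.6 0.3 ftipz 0.1495 gripz 0.1557 tilt [-0.001 -0.003 -1.   ] yaw 70.3 w 0.0005747217395275965
wrist_force: [-0.9, 1.0, 6.5]
30.4 pos [0.5489 0.1811 0.1714] F [-1.2 -0.1  6.3] Fax -1.1 Flat -0.5 M [-0.08  0.29  0.01] ax,lat mm 0.8 0.4 ftipz 0.1494 gripz 0.1556 tilt [-0.    -0.002 -1.   ] yaw 70.3 w 0.0005096587494180198
```

Head top at 0.1494 (home is 0.149): seated. Retreat and hand in.

```bash
python3 -m inch '[[0,0,-1,0,0,0],[0,0,-4,0,0,0],[0,0,-8,0,0,0],[0,0,-10,0,0,0],[0,0,-10,0,0,0]]'|grep -E "pos|force"; python3 - <<'E'
from h import *
get_image("top");g=get_image("scene")
b=cv2.resize(g["image"][165:245,135:215,::-1],(500,500),interpolation=cv2.INTER_CUBIC);cv2.imwrite("pics/w10.png",b)
E
```

```text
position: [0.5513, 0.1819, 0.2762]
wrist_force: [0.2, 0.1, 0.1]
```

View pics/w10.png

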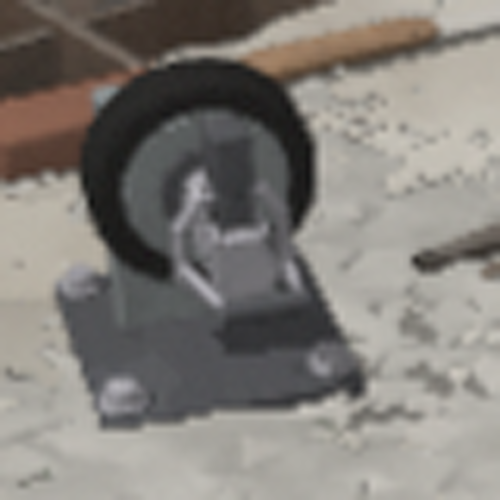

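The picture shows the head upright at (232,170), with the ring shut and the lever down at (263,305). The robot is clear.

```bash
python3 -c "
from rig import *
print(hand_in())"
```

```text
the job is handed in; nothing more can be done
None
```

The linchpin is seated in the large grey axle unit with its ring shut. I handed the job in at about 31 s; no verdict was reported.

**Pin:** I lifted it from the rack and felt for the hole in the groove at about 9 N. It first caught on the hole's edge, and 1–2 mm of correction let it drop in freely. It seated at about 10 N, 35 mm below the floor contact as expected, with the ring still open.

**Ring:** I pressed the lever down; the force rose to about 6–7 N, then fell to 1.7 N with a 2 mm drop as it snapped. The ring stayed shut after I let go.

**Last checks:**
- **Seating:** touching the head's top with the fingertips gave 0.1494 m, against 0.149 m when home.
- **Ring angle:** the wrist view suggests about 1.2 rad, and the ring had not sprung open in the last picture. The scene camera was too coarse to confirm the angle: its head position was about 3 pixels off my prediction.
- **Robot:** it stands clear and holds nothing.
- **Bystanders:** I never went near them, but did not measure them again.

I viewed 12 pictures, two over the budget of 10.

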